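# Open the double-latched specimen chamber

### The arm

A 6-joint arm with a two-finger parallel gripper is mounted at the origin on the work surface. World frame = base frame: x ahead of the robot, y to its left, z up, the work surface at z = 0. Lengths are in m, angles in rad, forces in N, time in s.
With the tool pointing down it reaches from about 0.275 to 0.75 m from the base axis. Payload 10.2 kg.
Tool frame: the origin (TCP) lies midway between the tips of the shut fingers; the grasp point (between the pads) lies 19 mm behind it (env.hold_point_z is the distance from the TCP to the grasp point, in m); x points along the fingers, z is the direction in which the jaws open and shut, and the axes are right-handed (so a half turn about x gives the same grasp; the last joint's range is limited). The gripper opens to 85 mm and grips with 20 to 120 N. Pads are 22 mm wide; open, the fingers measure 114 mm over their backs; the gripper's body (76 mm by 85 mm) begins 54 mm behind the grasp point. The pads swing forward as they close: fully open they stand 13 mm farther back than shut.
Start: joints at [-1.434, 0.313, 1.498, -0, 1.331, -0.223], TCP at [0.185, -0.491, 0.231] pointing down, gripper open.
Joint ranges: [-2.94, 2.94], [-0.97, 2.17], [0.19, 2.56], [-1.23, 4.37], [0.02, 3.11], [-2.88, 2.88]. Speed limits (rad/s): [2.39, 2.39, 3.01, 3.14, 3.14, 3.14].

### API

Orientations are given as a unit quaternion [x, y, z, w].
In Python, from bench import env, kinematics, monitor, eyes, job gives the robot as it stands. The module is installed in compiled form; this text tells all that it offers. Calls block until the motion is done:
- env.reach(position, orientation): joint-space move of the TCP to a pose.
- env.movel(position, velocity=0.15, frame=None, guard=None): straight line of the TCP; frame=None keeps the orientation; velocity is the mean speed in m/s. With guard (N) it stops when the force on the tool has changed by that much, and returns True; else False.
- env.set_joints(angles): joint-space move.
- env.release() and env.close_gripper(effort=None): open the fingers fully, or close them until they stop; effort is the grip in N (None keeps the last).
- env.hold(seconds).
- kinematics.ik(position, orientation): joint angles nearest the present ones, or None.
- monitor.sense(): the state.
- eyes.grab_frame(name): name is "scene" or "top"; returns a dict with "frame" (480x640x3 uint8, red, green, blue), "mtx" (3x3 intrinsics, pixels), "view" (4x4, takes a point from world to camera coordinates). Camera axes: x right, y down, z forward; pixel columns grow to the right and rows downward; lengths in m; the calibration is good to about 2 mm. A picture is of the moment at which its call begins. There is no depth.
A pose or a line that the arm cannot do raises env.MotionError and nothing moves.
- job.hand_in(): hands the job in, once; it reports no verdict.
The state is a dict: "clock": time; "joints": joint angles; "qvel": joint speeds; "joint_efforts": joint torques, N m; "position": TCP position; "ee_rot": TCP orientation; "contact_force": force on the tool from outside, world axes, zero at the start; "ft_torque": the same for the moment, N m; "finger_gap": opening from 0.0 (shut) to 1.0 (fully open).
Only numpy, scipy, OpenCV 4.12 (cv2) and the standard library are available. Lean on these libraries where they do the work, as an engineer would, in place of code of your own. Each camera call takes 0.05 s, during which the arm holds its last target.

### The job

Open the dark grey specimen chamber so that the coated part inside can be measured: turn the latch at its far end clear of the cover, raise the cover about a hand's breadth and leave it standing there, then slide aside the safety catch hidden under the cover's front lip. Finally swing the cover wide open, to 60 degrees or more, and leave it standing open, without disturbing the things lying on the bench.

Things in the scene. Friction and masses are not known exactly. Their poses are not given: they have to be found in the camera images.
- case: dark grey sheet-metal chamber, fixed, 185 (x) by 240 (y) by 110 mm high, open-topped under its cover. Origin on the bench below the middle of the hinge line (rear edge). Front (catch side) faces the robot's right, turned partly away from it. x: front to hinge; y: along the hinge, towards the robot's end; z up. Front wall's outer face at x = -175 mm, end walls at y = +-120 mm
- cover_hinge (a point): middle of the cover's hinge line, 110 mm above the bench; the hinge line runs along the chamber's y
- cover (a joint): angle of the cover about its hinge, rad: 0 shut, grows as its front rises, stop at 1.35. It cannot rise while the latch lies over it, and stops at about 0.54 while the catch is engaged. Stiff hinge: stays at any angle it is left at; takes about 9 to 11 N at the bar. Plate 4 mm thick, 205 mm from hinge to front edge, 244 mm wide, with an 18 mm turned-down lip along its front edge
- cover_bar (a point): middle of the round steel handle bar on the cover (its axes turn with the cover: x to the rear, y along the bar, z out of the cover's top): bar 10 mm thick, 110 mm long along y, its centre 45 mm above the cover's top, 165 mm from the hinge line along the cover and 49 mm above the plate's underside
- cover_lip (a point): middle of the cover's front edge, at the plate's underside; the lip hangs 18 mm below it
- latch (a joint): angle of the turn latch, rad: near 0 its arm points to the chamber's +y and lies over the cover's far edge (the end away from the robot); grows counterclockwise seen from above, as the arm turns towards the chamber's front (-x); the cover is free above 1.3; stop at 1.7. Light friction, stays where it is left
- latch_pivot (a point): the latch's pivot (vertical axis), at the underside of its arm, 116 mm above the bench, 20 mm outside the chamber's far (-y) side wall and 120 mm from the hinge line towards the front
- latch_post (a point): on the upright round steel finger post of the latch, 12 mm thick, 32 mm tall above the 5 mm arm, 45 mm from the pivot; this point is on its axis, 10 mm below its top
- catch (a joint): slide of the safety catch, m: near 0 it is engaged; grows as it is pushed to the chamber's +y (towards the robot's end); free of the cover's hook above 0.020; stop at 0.030. About 2 N of friction, stays where it is left
- catch_tab (a point): centre of the catch's steel finger tab: a block standing 24 mm out of the front wall (along chamber x), 20 mm wide (y), 16 mm high, its top 4 mm below the wall's rim; behind and under the lip while the cover is shut, so it can be reached only when the cover is raised, from the front at a slant under the lip
- tape: roll of cream masking tape lying flat, 90 mm across, 24 mm high, loose; origin at the centre of its underside
- channel: blue painted hat-shaped sheet channel, 160 by 98 by 50 mm, loose; origin at the centre of its underside
- bracket: plain metal angle bracket, 160 by 45 by 42 mm, loose; origin at the centre of its underside
- gauge: black hand-held thickness gauge lying on its back, 115 by 55 by 26 mm, loose; origin at the centre of its underside
- caliper: digital caliper lying flat in front of the chamber, 150 mm long, 10 mm high, loose; origin at the centre of its underside

How it is judged:
On the way, in this order (a step that is already met when the one before it is completed fails the run):
1. the latch is turned clear of the cover, with the cover still shut (value of joint latch above 1.3 rad and value of joint cover below 0.05 rad), for 0.1 s.
2. the cover is raised part way, with the catch still engaged (value of joint cover between 0.25 and 0.7 rad and value of joint catch below 0.015 m), for 0.2 s.
3. the catch is slid aside while the cover stands part way up (value of joint catch above 0.02 m and value of joint cover between 0.15 and 0.7 rad), for 0.1 s.
At the end, for the whole second after the job is handed in: the cover stands open at more than 1.0 rad (57 degrees), at rest, with the latch turned clear (above 1.2 rad) and the catch slid aside (above 18 mm) (value of joint cover above 1 rad and velocity of joint cover between -0.05 and 0.05 rad/s and value of joint latch above 1.2 rad and value of joint catch above 0.018 m); the robot touches nothing.
It fails at once if a loose thing on the bench is shifted by more than 25 mm (distance of any of tape, channel, bracket, gauge, caliper from where it was at the start of the episode above 0.025 m).
It also fails if it takes over 72 s, if anything falls off the work surface, if the arm or the gripper's body presses on something with over 40 N, if the wrist force passes 120 N, or if a joint passes its speed limit or range.

## Working session

There is one attempt and no reset: what is moved stays moved. The work goes in short steps, each a Python script; the robot and the scene stay as the last script left them, time stands still between calls to the robot, and variables do not carry over. Pictures are saved under pics/ and viewed, and the job is handed in when it is done.

```bash
mkdir -p pics
python3 - <<'E'
from bench import env,kinematics,monitor,eyes,job
import cv2,numpy as np
s=monitor.sense();print({k:np.round(v,3) for k,v in s.items()})
for n in("scene","top"):
    f=eyes.grab_frame(n);cv2.imwrite(f"pics/{n}0.png",f["frame"][:,:,::-1]);print(n,f["mtx"].round(1).tolist(),f["view"].round(4).tolist())
    np.savez(f"{n}0.npz",**f)
E
```

```text
{'clock': np.float64(0.0), 'joints': array([-1.434,  0.313,  1.498,  0.   ,  1.331, -0.223]), 'qvel': array([-0.   , -0.   ,  0.   ,  0.   ,  0.001,  0.001]), 'joint_efforts': array([-0.0000e+00, -4.1226e+01, -2.5974e+01, -0.0000e+00,  4.0000e-03,
        0.0000e+00]), 'position': array([ 0.185, -0.491,  0.231]), 'ee_rot': array([ 0.403,  0.582, -0.402,  0.581]), 'contact_force': array([ 0.089,  0.496, -0.079]), 'ft_torque': array([0.001, 0.004, 0.04 ]), 'finger_gap': np.float64(1.001)}
scene [[587.7, 0.0, 325.7], [0.0, 587.7, 239.5], [0.0, 0.0, 1.0]] [[-0.7735, 0.6337, -0.0121, 0.4582], [0.5494, 0.6608, -0.5113, -0.2577], [-0.3161, -0.4021, -0.8593, 1.7997], [0.0, 0.0, 0.0, 1.0]]
top [[503.0, 0.0, 314.5], [0.0, 503.0, 240.5], [0.0, 0.0, 1.0]] [[0.0039, -1.0, 0.0047, 0.0093], [-0.9973, -0.0042, -0.0738, 0.5869], [0.0739, -0.0044, -0.9973, 1.7007], [0.0, 0.0, 0.0, 1.0]]
```

View pics/scene0.png

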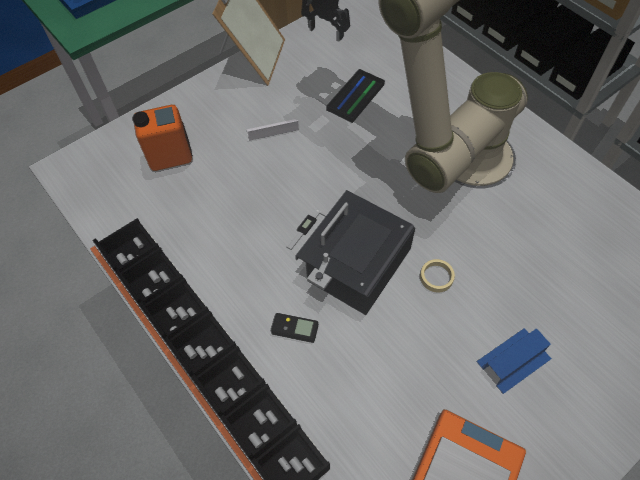

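View pics/top0.png

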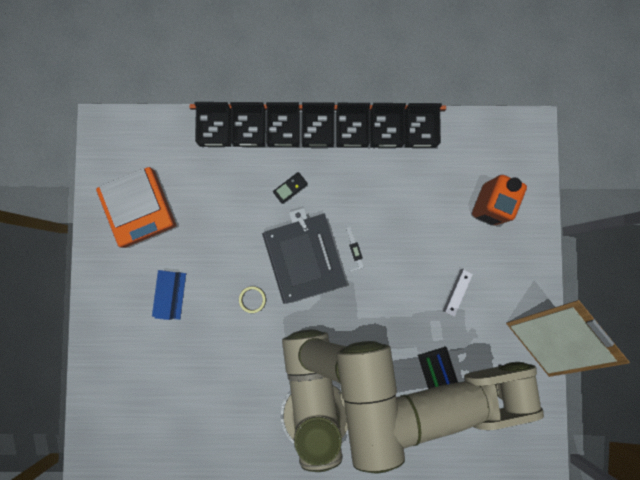

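The chamber is at about (305,257) in top and (358,250) in scene. The latch is near (298,216) top and the bar near (322,250) top. I'll zoom in for exact pixels.

Run:
```python
import cv2
a=cv2.imread("pics/top0.png")[165:315,240:380];cv2.imwrite("pics/topc.png",cv2.resize(a,None,fx=4,fy=4,interpolation=cv2.INTER_CUBIC))
a=cv2.imread("pics/scene0.png")[180:330,270:430];cv2.imwrite("pics/scenec.png",cv2.resize(a,None,fx=4,fy=4,interpolation=cv2.INTER_CUBIC))
```

```text
(no output)
```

View pics/topc.png

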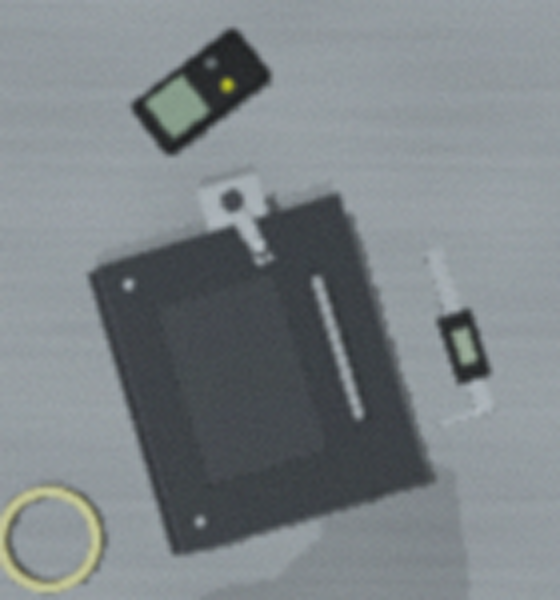

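View pics/scenec.png

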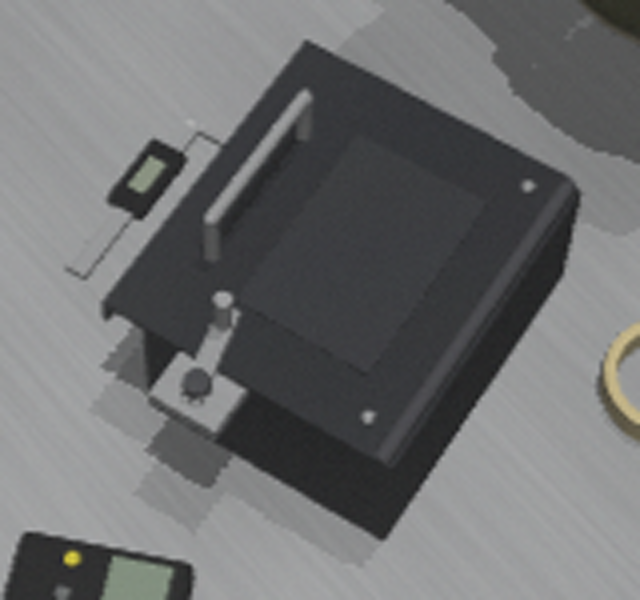

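```bash
cat > geo.py <<'E'
import numpy as np
from scipy.optimize import least_squares
C={n:dict(np.load(f"{n}0.npz")) for n in("scene","top")}
def proj(n,P):
    V=C[n]["view"];p=V[:3,:3]@np.asarray(P).T+V[:3,3:4];q=C[n]["mtx"]@p;return (q[:2]/q[2]).T
def cast(n,uv,z):
    V=C[n]["view"];R=V[:3,:3];o=-R.T@V[:3,3];d=R.T@np.linalg.inv(C[n]["mtx"])@np.array([*uv,1.]);return o+d*(z-o[2])/d[2]
E
python3 - <<'E'
from geo import *
def f(n,u,v):
    o=(240,165) if n=="top" else (270,180)
    return o[0]+(u+.5)/4-.5,o[1]+(v+.5)/4-.5
# chamber pts
obs=[("top",(341,196),(-.205,-.122,.114)),("top",(432,483),(-.205,.122,.114)),
("top",(318,277),(-.165,-.055,.159)),("top",(360,418),(-.165,.055,.159)),
("scene",(307,42),(-.205,.122,.114)),("scene",(105,302),(-.205,-.122,.114)),
("scene",(306,96),(-.165,.055,.159)),("scene",(209,216),(-.165,-.055,.159))]
L=np.array([o[2] for o in obs]);uv=np.array([f(o[0],*o[1]) for o in obs])
def W(p,L):
    c,s=np.cos(p[2]),np.sin(p[2]);return np.c_[p[0]+c*L[:,0]-s*L[:,1],p[1]+s*L[:,0]+c*L[:,1],L[:,2]]
def res(p):
    w=W(p,L);return np.concatenate([proj(o[0],w[i:i+1])[0]-uv[i] for i,o in enumerate(obs)])
r=least_squares(res,[.5,.1,np.pi/2-.25]);print(r.x,res(r.x).reshape(-1,2).round(2).tolist())
np.save("pose.npy",r.x)
w=W(r.x,np.array([[-.12,-.14,.116],[0,-.122,.114],[0,.122,.114],[-.165,0,.159]]));print(w.round(3))
for n in C: print(n,((proj(n,w)-((240,165) if n=="top" else (270,180)))*4).round(0).tolist())
# post top
for n,uv_ in(("scene",(223,300)),("top",(262,258))):
    P=cast(n,f(n,*uv_),.116+.037);d=P[:2]-w[0,:2];c,s=np.cos(r.x[2]),np.sin(r.x[2])
    l=np.array([c*d[0]+s*d[1],-s*d[0]+c*d[1]]);print(n,P,l,np.hypot(*l),np.arctan2(-l[0],l[1]))
# loose things
for n,uv_,z in(("top",(200,90),.026),("top",(463,345),.01),("top",(435,255),.01),("top",(480,408),.01),("top",(50,538),.024)):
    print(cast(n,f(n,*uv_),z).round(3))
for k,uv_ in dict(channel=(169,295),bracket=(459,292)).items(): print(k,cast("top",uv_,.04).round(3))
E
```

```text
[0.49406849 0.13779844 1.87277175] [[0.15, -1.18], [-0.24, -0.99], [0.41, 0.59], [0.23, -1.27], [0.57, -1.05], [-0.11, -0.49], [0.38, -0.16], [1.2, 0.28]]
[[ 0.663  0.065  0.116]
 [ 0.611  0.174  0.114]
 [ 0.378  0.102  0.114]
 [ 0.543 -0.02   0.159]]
scene [[198.0, 383.0], [378.0, 458.0], [572.0, 175.0], [260.0, 154.0]]
top [[234.0, 199.0], [99.0, 263.0], [186.0, 553.0], [339.0, 344.0]]
scene [0.62691169 0.04380577 0.153     ] [-0.00924806  0.0411219 ] 0.04214899058051718 0.22121327163076163
top [0.61294983 0.04224259 0.153     ] [-0.00658815  0.0549169 ] 0.05531066246039503 0.11939529170035851
[0.77  0.098 0.026]
[ 0.552 -0.129  0.01 ]
[ 0.63  -0.105  0.01 ]
[ 0.498 -0.144  0.01 ]
[0.386 0.222 0.024]
channel [0.4  0.5  0.04]
bracket [ 0.413 -0.475  0.04 ]
```

```bash
cat >> geo.py <<'E'
from scipy.spatial.transform import Rotation as Rn
p0=np.load("pose.npy");Rc=Rn.from_euler("z",p0[2]).as_matrix();oc=np.array([p0[0],p0[1],0])
def w(l): return oc+Rc@np.asarray(l,float)
def q(xd,zd,sign=1):
    "tool x and z directions given in chamber frame"
    x=Rc@np.array(xd,float);x/=np.linalg.norm(x);z=Rc@np.array(zd,float)*sign;z-=x*(z@x);z/=np.linalg.norm(z)
    return Rn.from_matrix(np.c_[x,np.cross(z,x),z]).as_quat()
def post(a,z=.127): return w([-.12-.045*np.sin(a),-.14+.045*np.cos(a),z])
def qpost(s=1,m=.85): return q([0,0,-1],[np.cos(m),np.sin(m),0],s)
def bar(a): 
    c,s=np.cos(a),np.sin(a);return np.array([-.165*c+.049*s,0,.11+.165*s+.049*c])
E
python3 - <<'E'
from geo import *
from bench import kinematics,monitor
def t(n,p,o):
    j=kinematics.ik(p,o);print(n,np.round(p,3),None if j is None else np.round(j,2))
for s in(1,-1):
    for a in(.2,1.5): t(f"post{a} s{s}",post(a),qpost(s))
    for a in(0,.5): t(f"bar{a} s{s}",w(bar(a)-[0,0,.019]),q([0,0,-1],[1,0,0],s))
    for tl in(30,40,50,60):
        d=[np.cos(np.radians(tl)),0,-np.sin(np.radians(tl))]
        for zd,nm in(([0,1,0],"y"),([0,0,1],"v")):
            for p in([-.192,-.06,.098],[-.24,-.06,.15],[-.09,0,.26]): t(f"tab tl{tl} {nm} s{s}",w(p),q(d,zd,s))
E
```

```text
post0.2 s1 [0.624 0.043 0.127] [-0.12  0.62  1.31 -0.    1.21 -2.84]
post1.5 s1 [0.674 0.021 0.127] [-0.14  0.73  1.12 -0.    1.29 -2.86]
bar0 s1 [ 0.543 -0.02   0.14 ] [-0.25  0.44  1.57 -0.    1.14 -2.12]
bar0.5 s1 [0.53  0.022 0.213] [-0.18  0.34  1.51 -0.    1.29 -2.05]
tab tl30 y s1 [ 0.608 -0.028  0.098] [-0.5   1.    1.04  0.69  1.91  2.29]
tab tl30 y s1 [ 0.623 -0.073  0.15 ] [-0.55  1.    0.88  0.7   2.05  2.36]
tab tl30 y s1 [0.521 0.052 0.26 ] [-0.46  0.58  1.36  0.74  1.95  2.39]
tab tl30 v s1 [ 0.608 -0.028  0.098] [-0.5   1.    1.04  0.69  1.91 -2.43]
tab tl30 v s1 [ 0.623 -0.073  0.15 ] [-0.55  1.    0.88  0.7   2.05 -2.35]
tab tl30 v s1 [0.521 0.052 0.26 ] [-0.46  0.58  1.36  0.74  1.95 -2.33]
tab tl40 y s1 [ 0.608 -0.028  0.098] [-0.48  0.92  1.1   0.59  1.78  2.29]
tab tl40 y s1 [ 0.623 -0.073  0.15 ] [-0.53  0.92  0.94  0.59  1.93  2.34]
tab tl40 y s1 [0.521 0.052 0.26 ] [-0.43  0.52  1.37  0.64  1.86  2.41]
tab tl40 v s1 [ 0.608 -0.028  0.098] [-0.48  0.92  1.1   0.59  1.78 -2.43]
tab tl40 v s1 [ 0.623 -0.073  0.15 ] [-0.53  0.92  0.94  0.59  1.93 -2.38]
tab tl40 
[... 2329 characters left out ...]
  1.37  0.53  1.77 -0.7 ]
tab tl50 v s-1 [ 0.608 -0.028  0.098] [-0.44  0.84  1.16  0.49  1.65  0.73]
tab tl50 v s-1 [ 0.623 -0.073  0.15 ] [-0.49  0.85  1.    0.48  1.8   0.76]
tab tl50 v s-1 [0.521 0.052 0.26 ] [-0.38  0.46  1.37  0.53  1.77  0.87]
tab tl60 y s-1 [ 0.608 -0.028  0.098] [-0.4   0.77  1.22  0.39  1.52 -0.8 ]
tab tl60 y s-1 [ 0.623 -0.073  0.15 ] [-0.46  0.77  1.07  0.37  1.67 -0.79]
tab tl60 y s-1 [0.521 0.052 0.26 ] [-0.33  0.4   1.39  0.42  1.67 -0.66]
tab tl60 v s-1 [ 0.608 -0.028  0.098] [-0.4   0.77  1.22  0.39  1.52  0.77]
tab tl60 v s-1 [ 0.623 -0.073  0.15 ] [-0.46  0.77  1.07  0.37  1.67  0.78]
tab tl60 v s-1 [0.521 0.052 0.26 ] [-0.33  0.4   1.39  0.42  1.67  0.91]
```

```bash
cat > h.py <<'E'
from geo import *
from bench import env,kinematics,monitor,eyes,job
import cv2
def st(m=""):
    s=monitor.sense();l=Rc.T@(s["position"]-oc);f=Rc.T@s["contact_force"]
    print(m,"t%.2f"%s["clock"],"loc",l.round(4),"F",f.round(1),"gap %.3f"%s["finger_gap"]);return s
def pic(tag):
    for n,(x,y,W,H) in dict(top=(230,155,160,160),scene=(260,160,190,180)).items():
        a=eyes.grab_frame(n)["frame"][:,:,::-1];cv2.imwrite(f"pics/{n}_{tag}_full.png",a)
        cv2.imwrite(f"pics/{n}_{tag}.png",cv2.resize(a[y:y+H,x:x+W],None,fx=3,fy=3,interpolation=cv2.INTER_CUBIC))
    a,b=[cv2.imread(f"pics/{n}_{tag}.png") for n in("top","scene")]
    a=cv2.copyMakeBorder(a,0,b.shape[0]-a.shape[0],0,0,cv2.BORDER_CONSTANT);cv2.imwrite(f"pics/both_{tag}.png",cv2.resize(np.hstack([a,b]),None,fx=.76,fy=.76))
E
python3 - <<'E'
from h import *
o=qpost(-1)
env.reach(post(.2,.26),o);st("above")
print(env.movel(post(.2,.165),.15));st();pic("post")
E
```

```text
above t2.56 loc [-0.1298 -0.0956  0.26  ] F [ 0.7  0.7 -1.5] gap 0.998
False
 t3.34 loc [-0.1293 -0.0963  0.1661] F [-0.9 -0.8  0. ] gap 0.999
```

View pics/both_post.png

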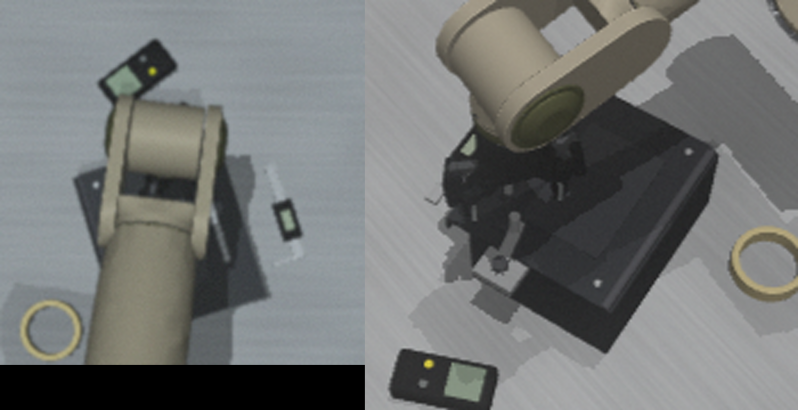

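The post is at (514,217) in the scene half, between the two fingers near (475,210) and (560,190), so the descent is clear.

Run:
```python
from h import *
print(env.movel(post(.2,.127),.08,guard=8));st("down")
env.close_gripper(effort=20);st("closed")
```

```text
False
down t4.07 loc [-0.129  -0.0961  0.1273] F [0.1 0.5 0.6] gap 1.002
closed t4.72 loc [-0.1289 -0.0961  0.1272] F [ 0.5 -1.4  0.8] gap 0.131
```

Run:
```python
from h import *
for a in(.45,.7,.95,1.2,1.4,1.56):
    g=env.movel(post(a),.08,guard=20);st(f"{a} {g}")
    if g:break
env.hold(.1)
```

```text
0.45 False t5.02 loc [-0.1406 -0.0985  0.1271] F [-2.6  6.9  4.6] gap 0.128
0.7 False t5.31 loc [-0.1501 -0.1051  0.127 ] F [-4.6  4.   2. ] gap 0.131
0.95 False t5.60 loc [-0.1576 -0.1134  0.127 ] F [-4.9  4.8  0.8] gap 0.130
1.2 False t5.89 loc [-0.1626 -0.1236  0.127 ] F [-5.4  2.1  1.3] gap 0.128
1.4 False t6.15 loc [-0.1644 -0.1326  0.127 ] F [-3.9 -0.6  0.3] gap 0.133
1.56 False t6.40 loc [-0.1646 -0.1396  0.127 ] F [-1.   0.6  0.1] gap 0.128
```

Run:
```python
from h import *
env.release();st()
env.movel(post(1.56,.24),.15)
ob=q([0,0,-1],[1,0,0],-1)
env.reach(w(bar(0)+[0,0,.08]),ob);st("above bar");pic("bar")
```

```text
t7.21 loc [-0.165  -0.1395  0.127 ] F [ 0.3  0.5 -0.2] gap 0.999
above bar t8.85 loc [-0.1651 -0.0005  0.2388] F [-0.  -1.5  1.3] gap 1.000
```

View pics/both_bar.png

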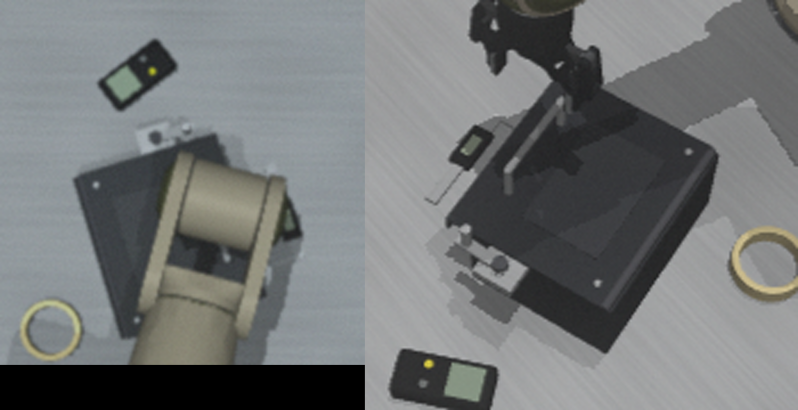

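The latch arm now lies along the end wall: pivot at (499,264), post at (465,235), scene half. It is clear of the cover, and the cover is still shut. Next I'll grasp the bar and raise the cover.

Run:
```python
from h import *
D=np.array([0,0,-.017])
print(env.movel(w(bar(0)+D),.12,guard=8));st("down")
env.close_gripper(effort=60);st("closed")
for a in(.12,.24,.36,.47):
    g=env.movel(w(bar(a)+D),.07,guard=40);st(f"{a} {g}")
    if g:break
env.hold(.25);pic("lift")
```

```text
False
down t9.91 loc [-0.1652 -0.0004  0.1427] F [-0.6  0.1 -0.7] gap 0.998
closed t10.61 loc [-0.1656 -0.      0.1422] F [-4.7  1.6  2. ] gap 0.090
0.12 False t11.05 loc [-0.1586 -0.      0.162 ] F [-6.   2.9  4. ] gap 0.093
0.24 False t11.49 loc [-0.1495 -0.      0.1806] F [-5.   2.8  4.3] gap 0.085
0.36 False t11.93 loc [-1.383e-01 -1.000e-04  1.981e-01] F [-7.8  3.3  6.4] gap 0.095
0.47 False t12.35 loc [-1.263e-01 -1.000e-04  2.128e-01] F [-7.9  4.4  8.7] gap 0.090
```

View pics/both_lift.png

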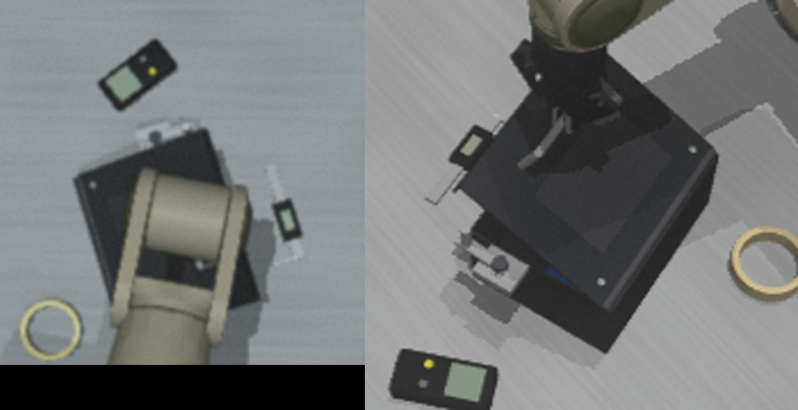

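```bash
python3 - <<'E'
from h import *
env.release();st("rel")
env.movel(w([-.12,0,.34]),.25)
env.movel(w([-.33,0,.34]),.3);st();pic("up")
E
cd pics; python3 -c "
import cv2;a=cv2.imread('top_up_full.png')[185:310,250:380];cv2.imwrite('top_up4.png',cv2.resize(a,None,fx=4.5,fy=4.5,interpolation=cv2.INTER_CUBIC))"
```

```text
rel t13.43 loc [-0.1249 -0.      0.2114] F [0.2 0.4 0.2] gap 0.995
 t14.95 loc [-3.290e-01 -1.000e-04  3.395e-01] F [ 0.5  0.8 -0.6] gap 0.999
```

View pics/both_up.png

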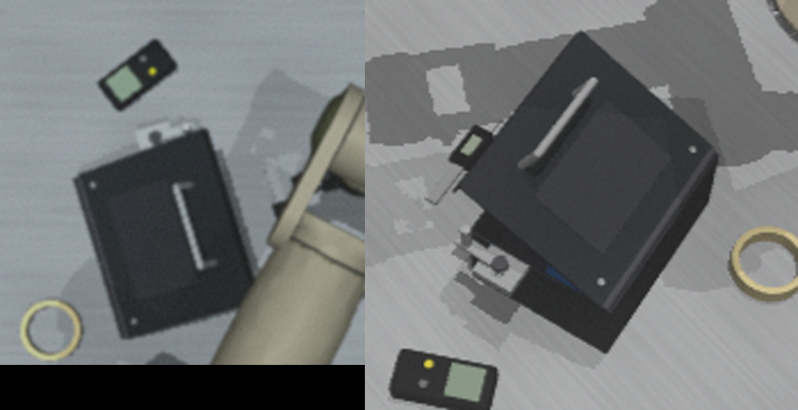

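View pics/top_up4.png

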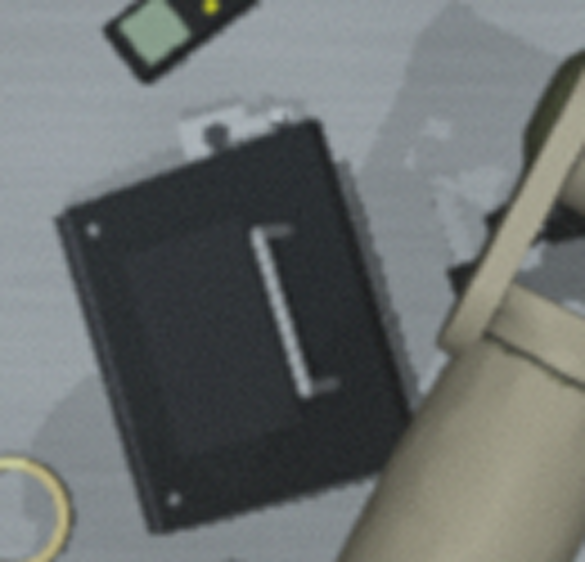

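Run:
```python
from h import *
def cr(a,y): c,s=np.cos(a),np.sin(a);return [-.205*c+.004*s,y,.11+.205*s+.004*c]
for a in(.3,.4,.45,.5,.55):
    W=np.array([w(cr(a,.122)),w(cr(a,-.122))]);uv=proj("scene",W);print(a,((uv-[260,160])*3*.76+[365,0]).round().tolist(),"top",((proj("top",W)-[250,185])*4.5).round().tolist())
t=np.radians(40);d=np.array([np.cos(t),0,-np.sin(t)]);o=q(d,[0,1,0],-1)
env.close_gripper(effort=40)
P=np.array([-.191,-.10,.098])
env.reach(w(P-.13*d),o);st("pre")
print(env.movel(w(P-.06*d),.12,guard=15),env.movel(w(P),.06,guard=6));st("in");pic("tab")
```

```text
0.3 [[572.0, 40.0], [451.0, 193.0]] top [[430.0, 453.0], [326.0, 117.0]]
0.4 [[578.0, 32.0], [456.0, 187.0]] top [[421.0, 456.0], [316.0, 116.0]]
0.45 [[581.0, 29.0], [459.0, 185.0]] top [[416.0, 459.0], [310.0, 116.0]]
0.5 [[585.0, 26.0], [462.0, 182.0]] top [[410.0, 461.0], [303.0, 116.0]]
0.55 [[589.0, 23.0], [466.0, 180.0]] top [[403.0, 464.0], [296.0, 117.0]]
pre t17.12 loc [-0.2906 -0.1001  0.1824] F [ 0.5  0.4 -0.2] gap 0.000
False False
in t19.00 loc [-0.1914 -0.1001  0.0982] F [0.  0.7 0. ] gap 0.002
```

View pics/both_tab.png

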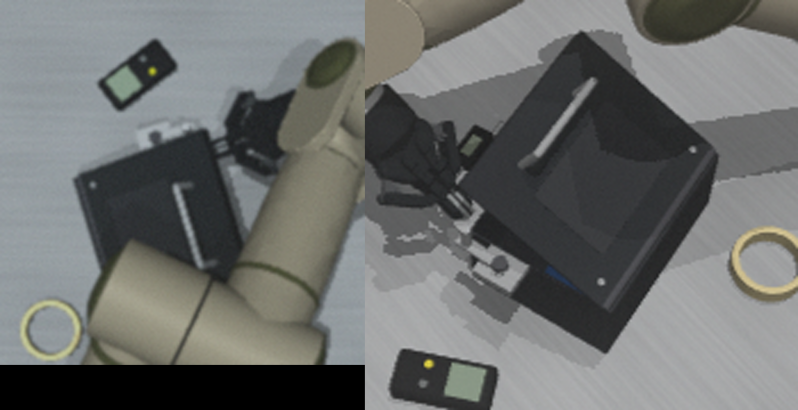

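The fingertip is in front of the wall, under the lip near (463,200) in the scene half. The cover stands at about 0.42 rad, judging by its corner at (580,32). Next I'll sweep towards +y.

Run:
```python
from h import *
y=-.10
while y<.12:
    y+=.015
    g=env.movel(w([-.191,y,.098]),.05,guard=12);st(f"{y:.3f} {g}")
    if g:break
```

```text
-0.085 False t19.55 loc [-0.1911 -0.0851  0.0982] F [ 0.1 -0.6  0.2] gap 0.000
-0.070 False t20.00 loc [-0.191  -0.0701  0.0982] F [ 0.1  1.1 -0.3] gap -0.004
-0.055 False t20.45 loc [-0.1911 -0.0551  0.0981] F [0.7 0.5 0.5] gap 0.000
-0.040 False t20.90 loc [-0.1911 -0.04    0.0981] F [-0.6  0.9 -0.7] gap 0.002
-0.025 False t21.35 loc [-0.1911 -0.025   0.0981] F [0.7 0.6 0. ] gap 0.004
-0.010 False t21.80 loc [-0.1911 -0.0099  0.0981] F [-0.6 -0.9  0.3] gap 0.001
0.005 False t22.25 loc [-0.1911  0.0052  0.0981] F [ 0.8 -0.6  0.1] gap -0.000
0.020 False t22.70 loc [-0.191   0.0203  0.0981] F [-0.5  0.2  0.8] gap 0.001
0.035 True t22.97 loc [-0.1911  0.0268  0.0981] F [  0.5 -10.2  -0.3] gap -0.003
```

Run:
```python
from h import *
env.hold(.1);st("hold")
y=.0268
for i in range(8):
    y+=.002
    g=env.movel(w([-.191,y,.098]),.03,guard=12);s=st(f"{y:.4f} {g}")
    if g or abs((Rc.T@s["contact_force"])[1])>20:break
pic("p1")
```

```text
hold t23.07 loc [-0.1911  0.0268  0.098 ] F [ 0.8 -8.9  0.2] gap 0.003
0.0288 False t23.32 loc [-0.1911  0.0272  0.0982] F [  0.7 -13.7  -1.6] gap -0.006
0.0308 False t23.57 loc [-0.1912  0.0278  0.0983] F [  1.5 -23.9  -3.6] gap -0.000
```

View pics/both_p1.png

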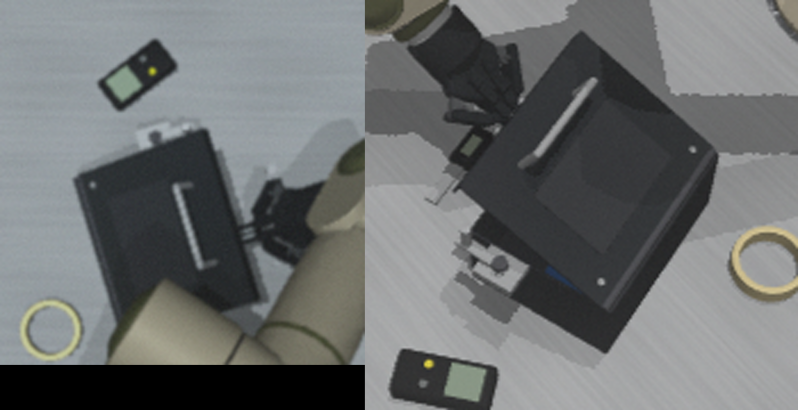

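The arm met a hard stop at TCP y = 26.8 mm, which looks like the end of the catch's travel. Raising the cover past 0.54 rad will test that. First I'll fit the arm's link lengths to check the forearm clears the rising cover.

Run:
```python
from h import *
A=[];b=[]
for r in(.35,.45,.55,.65,.7):
    for z in(.15,.25,.35):
        j=kinematics.ik([r,0,z],Rn.from_matrix(np.c_[[0,0,-1],[0,1,0],[1,0,0]]).as_quat())
        if j is None or abs(j[3])>.01: print(r,z,j);continue
        s=j[1];t=j[1]+j[2]
        A.append([np.sin(s),np.sin(t),np.cos(t),1,0]);b.append(r)
        A.append([np.cos(s),np.cos(t),-np.sin(t),0,1]);b.append(z)
x,res,*_=np.linalg.lstsq(np.array(A),np.array(b),rcond=None);print(x.round(4),res)
np.save("arm.npy",x)
def elbow(j):
    s,t=j[1],j[1]+j[2];u=np.array([np.cos(j[0]),np.sin(j[0]),0]);k=np.array([0,0,1.])
    return u*(x[3]+x[0]*np.sin(s))+k*x[0]*np.cos(s),u*(x[0]*np.sin(s)+x[1]*np.sin(t)+x[2]*np.cos(t)+x[3])+k*(x[0]*np.cos(s)+x[1]*np.cos(t)-x[2]*np.sin(t))
for tl in(20,30,40,50):
  t=np.radians(tl);d=np.array([np.cos(t),0,-np.sin(t)]);o=q(d,[0,1,0],-1)
  for p in([-.17,-.05,.16],[-.08,-.05,.27]):
    j=kinematics.ik(w(p),o)
    e,wr=elbow(j);L=lambda P:(Rc.T@(P-oc)).round(3)
    print(tl,p,j.round(2),"elbow",L(e),"wrist",L(wr),"(z minus base ht)")
```

```text
[ 0.428   0.395   0.0368  0.0194 -0.0467] [2.67178054e-05]
20 [-0.17, -0.05, 0.16] [-0.51  0.95  1.08  0.82  2.05 -0.8 ] elbow [-0.251  0.261  0.25 ] wrist [-0.497  0.028  0.043] (z minus base ht)
20 [-0.08, -0.05, 0.27] [-0.41  0.71  1.22  0.92  2.04 -0.65] elbow [-0.181  0.287  0.324] wrist [-0.415  0.018  0.151] (z minus base ht)
30 [-0.17, -0.05, 0.16] [-0.49  0.87  1.11  0.71  1.94 -0.81] elbow [-0.232  0.269  0.275] wrist [-0.479  0.026  0.082] (z minus base ht)
30 [-0.08, -0.05, 0.27] [-0.39  0.65  1.21  0.81  1.97 -0.65] elbow [-0.163  0.298  0.34 ] wrist [-0.398  0.016  0.19 ] (z minus base ht)
40 [-0.17, -0.05, 0.16] [-0.47  0.8   1.15  0.61  1.83 -0.81] elbow [-0.211  0.278  0.298] wrist [-0.456  0.023  0.118] (z minus base ht)
40 [-0.08, -0.05, 0.27] [-0.36  0.59  1.21  0.69  1.88 -0.63] elbow [-0.144  0.309  0.355] wrist [-0.374  0.013  0.226] (z minus base ht)
50 [-0.17, -0.05, 0.16] [-0.43  0.73  1.19  0.5   1.71 -0.79] elbow [-0.188  0.286  0.319] wrist [-0.428  0.02   0.149] (z minus base ht)
50 [-0.08, -0.05, 0.27] [-0.32  0.54  1.22  0.57  1.8  -0.61] elbow [-0.124  0.318  0.367] wrist [-0.346  0.008  0.258] (z minus base ht)
```

```bash
cat >> h.py <<'E'
t40=np.radians(40);d40=np.array([np.cos(t40),0,-np.sin(t40)]);nu=np.array([np.sin(t40),0,np.cos(t40)])
def lift(a,y=-.06,k=.022):
    c,s=np.cos(a),np.sin(a);E=np.array([-.205*c-.018*s,y,.11+.205*s-.018*c]);return E-.011*nu+k*d40
E
python3 - <<'E'
from h import *
print(env.movel(w([-.191,.0,.098]),.08,guard=35));st("relief")
env.movel(w([-.2,-.06,.098]),.1);print(env.movel(w(lift(.33)),.1,guard=8));st("under lip")
for a in(.38,.43,.48,.53,.58,.63):
    g=env.movel(w(lift(a)),.06,guard=20);st(f"{a} {g}")
    if g:break
pic("l1")
E
```

```text
False
relief t24.20 loc [-0.1909  0.0006  0.0979] F [-0.4  0.3 -0.4] gap -0.002
False
under lip t25.51 loc [-0.1899 -0.06    0.1371] F [-0.4 -0.2  0. ] gap 0.001
0.38 False t25.83 loc [-0.1873 -0.0601  0.147 ] F [ 0.1 -0.4 -0.5] gap 0.001
0.43 False t26.16 loc [-0.184  -0.0601  0.157 ] F [0.2 0.1 0.3] gap 0.000
0.48 False t26.48 loc [-0.1803 -0.0601  0.1665] F [-1.5  0.4  0.6] gap 0.000
0.53 False t26.81 loc [-0.1761 -0.06    0.1758] F [-0.6  0.2 -0.2] gap 0.002
0.58 False t27.13 loc [-0.1714 -0.06    0.185 ] F [-0.7  0.6 -0.7] gap -0.001
0.63 False t27.46 loc [-0.1663 -0.06    0.1939] F [-1.5 -0.2 -0.1] gap -0.001
```

View pics/both_l1.png

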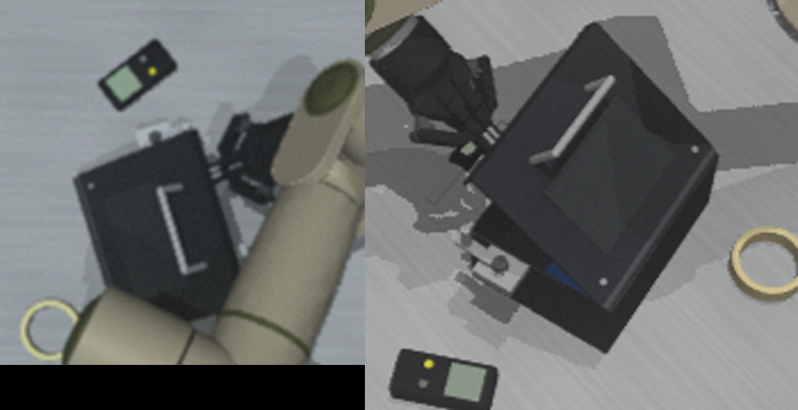

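The cover's near-front corner moved from (580,32) to (594,22), about 0.58 rad, with no resistance at 0.54. I'll continue with the guard on.

Run:
```python
from h import *
for a in(.68,.75,.82,.9,.98,1.06,1.14,1.2):
    g=env.movel(w(lift(a)),.06,guard=20);st(f"{a} {g}")
    if g:break
pic("l2")
```

```text
0.68 False t27.88 loc [-0.1607 -0.06    0.2025] F [ 0.5 -0.1 -1.5] gap 0.004
0.75 False t28.27 loc [-0.1522 -0.06    0.2143] F [ 0.4  0.2 -0.3] gap 0.001
0.82 False t28.67 loc [-0.143  -0.06    0.2252] F [-0.4 -0.1 -0.8] gap -0.002
0.9 False t29.09 loc [-0.1315 -0.06    0.237 ] F [-0.   0.1  0. ] gap -0.003
0.98 False t29.52 loc [-0.1191 -0.06    0.2478] F [-0.1 -0.5 -0.5] gap 0.002
1.06 False t29.94 loc [-0.1059 -0.06    0.2576] F [ 0.6 -0.4 -1.1] gap 0.002
1.14 False t30.37 loc [-0.092  -0.06    0.2663] F [-0.2  0.3 -1.4] gap -0.002
1.2 False t30.73 loc [-0.0811 -0.06    0.2721] F [-0.3  0.4 -1.4] gap -0.001
```

View pics/both_l2.png

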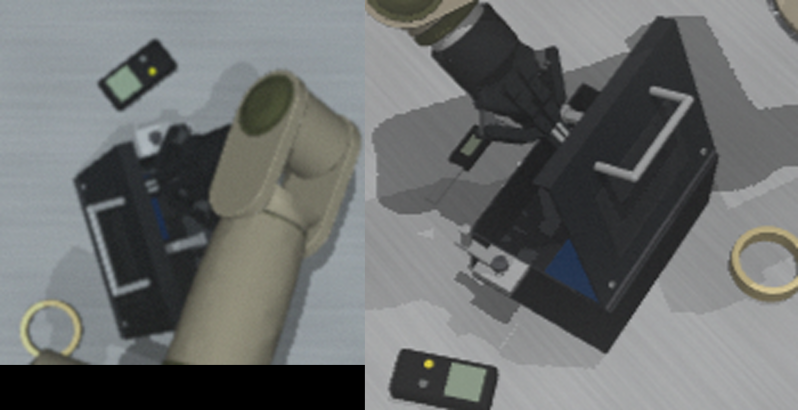

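The cover is well open, with its corners at (675,17) and (540,182) in the scene half. I'll compute the angle from those.

Run:
```python
from geo import *
def cr(a,y): c,s=np.cos(a),np.sin(a);return [-.205*c+.004*s,y,.11+.205*s+.004*c]
for a in(.95,1.,1.05,1.1,1.15,1.2):
    W=np.array([w(cr(a,.122)),w(cr(a,-.122))]);uv=proj("scene",W);print(a,((uv-[260,160])*3*.76+[365,0]).round().tolist())
W=np.array([w([-.187,y,.106]) for y in(0,.02,.05)]);print(((proj("top",W)-[230,155])*3*.76).round())
```

```text
0.95 [[637.0, 13.0], [511.0, 177.0]]
1.0 [[644.0, 13.0], [518.0, 178.0]]
1.05 [[651.0, 14.0], [525.0, 180.0]]
1.1 [[659.0, 15.0], [533.0, 182.0]]
1.15 [[667.0, 16.0], [541.0, 184.0]]
1.2 [[675.0, 18.0], [550.0, 186.0]]
[[230. 217.]
 [234. 230.]
 [240. 250.]]
```

The cover is at about 1.17 rad. I'll retreat off the lip and take a last look.

Run:
```python
from h import *
P=lift(1.2)
env.movel(w(P-.015*nu-.01*d40),.1);env.movel(w(P-.02*nu-.14*d40),.2)
env.reach([.25,-.45,.33],Rn.from_matrix(np.c_[[0,0,-1],[0,1,0],[1,0,0]]).as_quat());env.hold(.5);st();pic("end")
a=cv2.imread('pics/top_end_full.png')[185:310,250:380];cv2.imwrite('pics/top_end4.png',cv2.resize(a,None,fx=4.5,fy=4.5,interpolation=cv2.INTER_CUBIC))
for y in(-.01,0,.01,.02,.03,.04,.05,.06): print(y,((proj("top",w([-.199,y,.098])[None])-[250,185])*4.5).round())
```

```text
t34.42 loc [-0.4886  0.4078  0.3299] F [ 0.2 -0.4 -1.1] gap 0.001
-0.01 [[375. 275.]]
0 [[379. 288.]]
0.01 [[383. 301.]]
0.02 [[387. 315.]]
0.03 [[391. 328.]]
0.04 [[395. 341.]]
0.05 [[399. 354.]]
0.06 [[403. 367.]]
```

View pics/both_end.png

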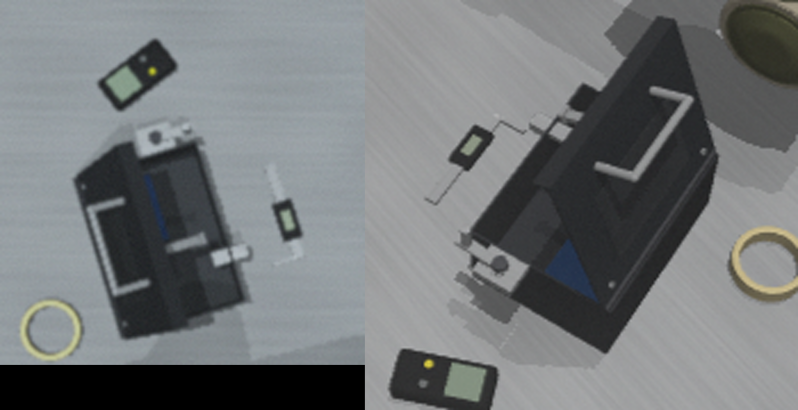

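View pics/top_end4.png

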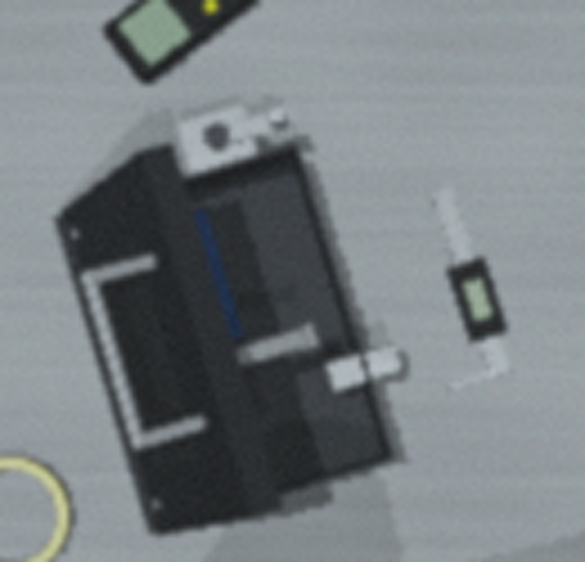

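View pics/top_end_full.png

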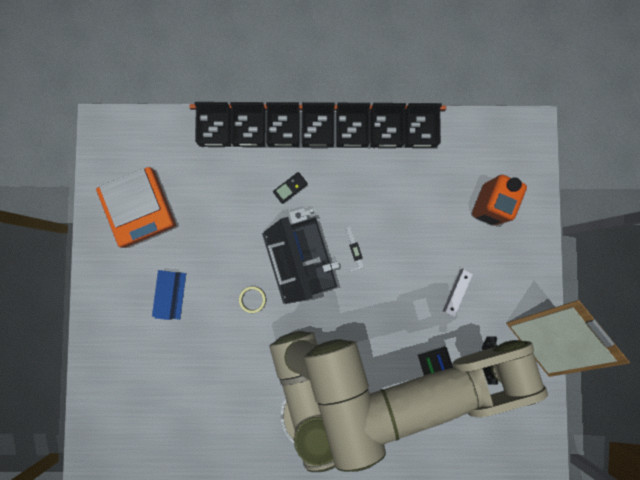

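The tab is at (400,360) in the top close-up, y ≈ +50 mm, which matches the contact stop. The latch is clear, the cover stands open, and the bench items are where they started. The arm is in free space, so I'm handing in.

```bash
python3 -c "
from bench import job
print(job.hand_in())"
```

```text
the job is handed in; nothing more can be done
None
```

The chamber is open and the job was handed in at about 34 s of the 72 s allowed. No verdict is reported, so these results come from my own checks.

**What I did**
1. **Latch:** I gripped the post and turned the latch to about 1.55 rad with the cover still shut.
2. **Part-way lift:** I raised the cover by its bar and let go. The images put it at about 0.42 rad.
3. **Catch:** I slid the catch towards +y with the shut fingers, at a slant under the lip, until it hit a hard stop.
4. **Wide open:** I pushed the cover open from under its lip and drew the arm clear.

**Last checks**
- **Cover:** it stood open at about 1.15–1.2 rad, the same in pictures taken before and after the arm withdrew.
- **Latch:** it lies along the end wall, clear of the cover.
- **Catch:** the tab is at about y = +50 mm, where the hard stop put it. The cover passed 0.54 rad without resistance, so the catch is off the hook. I never saw the tab before moving it, so its travel is inferred from this.
- **Bench items:** by eye, none of the loose things has moved in the top view.
- **Arm:** it touches nothing.

**Disagreement:** the force readings at the pauses showed neither the 2 N catch friction nor the 9–11 N lid resistance during the lip push. I think they relaxed once each move stopped. No check failed.

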